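# Reset the tripped breaker under its push-latch cover

### The arm

A 6-joint arm with a two-finger parallel gripper is mounted at the origin on a cart in front of the work surface, level with it; the furniture and walls round the work are solid. World frame = base frame: x ahead of the robot, y to its left, z up, the work surface at z = 0. Lengths are in mm, angles in degrees, forces in N, time in s.
With the tool pointing down it reaches from about 350 to 850 mm from the base axis. Payload 8.1 kg.
Tool frame: the origin (TCP) lies at the very end of the fingers, on their centre line; the grasp point (between the pads) lies 19 mm behind it; z points along the fingers, y is the line along which they close (so a half turn about z gives the same grasp; the last joint's range is limited). The gripper opens to 85 mm and grips with 20 to 120 N. Pads are 22 mm wide; open, the fingers measure 114 mm over their backs; the gripper's body (76 mm by 85 mm) begins 54 mm behind the grasp point. The pads swing forward as they close: fully open they stand 13 mm farther back than shut.
Start: joints at [-70.382, 7.471, 85.268, -0, 87.261, -4.893], TCP at [248.942, -545.924, 231.292] pointing down, gripper open.
Joint ranges: [-169.43, 169.43], [-51.17, 129.36], [1.28, 143.12], [-76.62, 256.62], [0, 156.53], [-152.29, 152.29]. Speed limits (degrees/s): [136.94, 136.94, 159.86, 180, 180, 180].

### API

Orientations are given as [roll, pitch, yaw] about the fixed x, y, z axes, in that order (R = Rz(yaw) Ry(pitch) Rx(roll)).
In Python, from bench import sense, eyes, job, models gives the robot as it stands. The module is installed in compiled form; this text tells all that it offers.
- The arm moves only by the tool apply_moves, never from a script. Its argument "rows" is a list of rows, each a list of 6 numbers: the shift along the tool's x, y, z in mm, then the turn, a rotation vector about the tool's x, y, z in rad. In form: [[dx, dy, dz, rx, ry, rz], ...]. A call has exactly 5 rows; each row shifts and turns the commanded pose from where the row before left it, along the tool's axes as they then stand; what a row does not reach is not made up. A row lasts 1/8 s, in which the tool goes at most 62.5 mm and 10.7 degrees, less where a joint would pass 70% of its speed; a pose out of reach is approached as far as the arm can. A call is refused whole if a number of a shift passes 62.5 or a number of a turn 0.188, either way. A call with a gripper value outside its range is refused whole. "fingers" is the finger opening in mm, from 0 to 85.4, set as the call begins (left out, the last holds). The fingers move at their own pace and stop on an object; "grip_force" is the grip in N (left out, the last holds). Time passes only in rows, so rows that do not move let the fingers close, or fill a call up. It gives the time, the measured TCP pose, the force, the opening and the grip force at its end, in the units of the state.
- sense(): the state, without advancing time (a new reading comes with each control period).
- eyes.snapshot(name): name is "scene" or "top" or "wrist"; returns (picture, depth): 420x560x3 uint8, red, green, blue; 420x560 float32, mm along the optical axis (not along the pixel's ray), 0 where there is no reading.
- eyes.get_calibration(name): a dict with "intrinsics" (3x3 intrinsics, pixels), "R" (3x3) and "t" (3): a world point X has camera coordinates R X + t; the wrist camera has in their place "mount" (4x4, takes a point from camera to tool coordinates, whose origin is the TCP and whose axes are the flange's). Camera axes: x right, y down, z forward; pixel columns grow to the right and rows downward; lengths in mm; the calibration is good to about 2 mm. The wrist camera is an equidistant fisheye: a pixel r from the principal point sees the ray r / f radians off the axis. A picture is of the moment at which its call begins: read the wrist's pose just before it. get_calibration takes no time and is no camera call.
- job.hand_in(): hands the job in; it is judged then, once.
Trained networks look in the newest picture that a camera, given by its name, has taken for a name from the list of things; names that differ only in an ending like _2 or _b are one class to them, and where a whole thing is asked for, a point or a joint stands for the part that bears it (a point fixed in the world has none). Each returns a list of dicts, best first, with "confidence" (0 to 1); they miss things now and then, are a little off and sometimes report something else, mostly with a low value. They report only what shows in the picture. A call takes as long as a camera call.
- models.boxes_of(name, camera): "xyz" ([x, y, z] in mm, in world coordinates, good to about 4 mm: the middle of the surface that is visible of it).
- models.cut_out(name, camera): "pixels" (420x560 bool, what is visible of it).
- models.place_of(name, camera): "xyz" ([x, y, z] in mm, in world coordinates, good to about 4 mm: a listed point, or the origin of a listed thing).
The state is a dict: "time": time; "joint_pos": joint angles; "qd": joint speeds; "joint_efforts": joint torques, N m; "tool_pos": TCP position; "tcp_rot": TCP orientation; "ft_force": force on the tool from outside, world axes, zero at the start; "wrist_torque": the same for the moment, N m; "finger_gap": finger opening in mm; "grip_force": force on a finger pad.
Only numpy, scipy, OpenCV 4.12 (cv2) and the standard library are available. Lean on these libraries where they do the work, as an engineer would, in place of code of your own. Each camera call takes 0.05 s, during which the arm holds its last target. There are 200 camera calls.

### The job

The hot-wire foam cutter's power unit has tripped its breaker. Press the black cover on its top panel down near its front edge so that it unlatches and springs open, push the popped-out breaker button under it fully in so that it stays in, then press the cover down until it latches shut again. Do not pry or lift anything, do not shove the unit, and leave the current knob and the things lying around as they are.

Things in the scene. Friction and masses are not known exactly. Their poses are not given: they have to be found in the camera images.
- power_unit: Power unit: low grey bench case on rubber feet, 182 (x) x 244 (y) x 76 mm, 2.4 kg, loose on the worktop; black end cheeks, flat aluminium top panel at 72 mm. Origin: centre of its underside; x to its back, y to its left; the robot faces its front (-x). On the panel: black cover right front, round knob left front, needle meter left rear, two terminal posts 19 mm tall right rear.
- cover (a joint): Cover angle (rad): 0 = latched shut, 1.19 = fully open (68 degrees), -0.117 = pressed in to its firm stop. Push-push latch: press the shut cover in beyond -0.10 and let go, and its spring swings it open as the finger gets out of its way; press the open cover down beyond -0.10 and let go, and it stays at 0 (within 0.02). Shorter presses do nothing. Push at cover_front: 2 N shut, 3 N pressed in, 1 N open.
- cover_front (a point): Where to press the cover, a shallow black hood 64 (front to back) x 90 mm (15 mm skirts), hinged along its rear edge, its top 13 mm above the panel: this point is on its upper face, mid-width, 10 mm behind the free front edge (four fine ribs), 52 mm in front of the hinge axis. Moves with the cover; shut: 85 mm above the worktop, pressed in 6 mm lower; open: free edge 65 mm above the panel.
- cover_hinge (a point): Middle of the cover's hinge axis, 4 mm above the top panel (76 mm above the worktop). The axis runs along the unit's y. The cover's upper surface lies 9 mm from this axis.
- breaker (a joint): Travel (m) of the breaker button: 0 = tripped (popped out), 0.005 = set (fully in, stays). Snap action: it takes 3 to 6 N, goes over centre past the middle and then stays in by itself; pressed less than 3 mm it springs back out.
- breaker_top (a point): Centre of the top of the breaker button: a round black button 15 mm in diameter in a steel hexagon nut, in the recess under the cover, 44 mm in front of the hinge axis and 14 mm left (+y) of the cover's middle. Tripped, its top stands 4.5 mm above the panel; set, 0.5 mm below it. (The wider, lower slotted cap 29 mm from it is a fuse holder and does not move.)
- knob_pointer (a point): Tip of the white pointer line on top of the current knob (round, black, 39 mm in diameter, 19 mm tall, axis 16.5 mm from this point, at the left front of the panel). The knob's setting varies; it is to be left alone.
- marker: Black felt marker 131 mm long, 17 mm thick, lying in front of the unit. Origin: under its middle.
- eraser: Eraser in a card sleeve, 24 x 55 x 13 mm, lying in front of the unit to the right. Origin: under its middle.
- pencil: Pencil 172 mm long, 8 mm thick, lying along the right side of the unit. Origin: under its middle.
- tape: Roll of masking tape, 105 mm in diameter, 24 mm high, lying flat to the left of the unit. Origin: under its centre.

How it is judged (in metres and radians):
On the way, in this order (a step that is already met when the one before it is completed fails the run):
1. the cover is pressed in beyond its shut position (value of joint cover below -0.05 rad and value of joint breaker below 0.002 m), for 0.02 s.
2. the cover has sprung open (more than 0.7 rad), the breaker still tripped (value of joint cover above 0.7 rad and value of joint breaker below 0.002 m), for 0.1 s.
3. the breaker button is fully in and stays, with the cover still open (value of joint breaker above 0.0042 m and value of joint cover above 0.3 rad), for 0.2 s.
4. the cover is pressed in beyond its shut position again (value of joint cover below -0.05 rad), for 0.02 s.
At the end, for the whole second after the job is handed in: The cover is latched shut (within 0.05 rad of 0) and at rest, the breaker button is in (over 4.2 of 5 mm), the power unit is within 20 mm of where it stood, the knob still at its setting, and marker, eraser, pencil and tape within 30 mm of where they lay (value of joint cover between -0.05 and 0.05 rad and value of joint breaker above 0.0042 m and velocity of joint cover below 0.1 rad/s and distance of power_unit from where it was at the start of the episode below 0.02 m and not (distance of knob_pointer from where it was at the start of the episode above 0.025 m or (distance of knob_pointer from where it was at the start of the episode above 0.01 m and distance of power_unit from where it was at the start of the episode below 0.004 m)) and linear speed of power_unit below 0.02 m/s and distance of each of marker, eraser, pencil, tape from where it was at the start of the episode below 0.03 m); the robot touches nothing.
It fails at once if the power unit is shoved more than 20 mm, lifted or tipped (distance of power_unit from where it was at the start of the episode above 0.02 m or height (world z) of power_unit above 0.012 m or angle between power_unit's own z axis and vertical above 0.12 rad).
It fails at once if the current knob is turned from its setting (its pointer has moved more than 25 mm, or more than 10 mm while the unit stood still) (distance of knob_pointer from where it was at the start of the episode above 0.025 m or (distance of knob_pointer from where it was at the start of the episode above 0.01 m and distance of power_unit from where it was at the start of the episode below 0.004 m)).
It fails at once if a thing lying around is lifted or moved more than 30 mm (distance of any of marker, eraser, pencil, tape from where it was at the start of the episode above 0.03 m).
It also fails if it takes over 48 s, if anything falls off the work surface, if the arm or the gripper's body presses on something with over 40 N, if the wrist force passes 120 N, or if a joint passes its speed limit or range.

## Working session

There is one attempt and no reset: what is moved stays moved. The work goes in short steps, Python scripts to look and compute and a tool call to move; the robot and the scene stay as the last step left them, time stands still between calls to the robot, and variables do not carry over. Pictures are saved under pics/ and viewed, at most 10 in all, crops included, and the job is handed in when it is done.

Besides the shell and the picture viewer there is one more tool, called after "Emit:" as name([rows], argument=value, ...), one row to a line, values as JSON. apply_moves: Moves the arm, as the interface text tells. Its arguments: {"type":"object","properties":{"rows":{"type":"array"},"fingers":{"type":"number"},"grip_force":{"type":"number"}},"required":["rows"]}

```bash
mkdir -p pics; python3 - <<'E'
from bench import sense, eyes, models
import cv2
s=sense(); print(s['time'],s['tool_pos'],s['tcp_rot'],s['finger_gap'])
for c in('top','scene'):
    p,d=eyes.snapshot(c); cv2.imwrite(f'pics/{c}0.png',p[:,:,::-1])
    for n in ('power_unit','cover_front','cover_hinge','knob_pointer'):
        r=models.place_of(n,c); print(c,n,[( [round(float(v)) for v in q['xyz']],round(q['confidence'],2)) for q in r[:2]])
E
```

```text
0.0 [ 248.76444412 -545.3921996   230.23948706] [-1.79893293e+02 -9.62091318e-03  2.45131475e+01] 85.55874765702734
top power_unit [([595, 10, -2], 0.8)]
top cover_front [([570, -60, 84], 0.78)]
top cover_hinge [([624, -45, 74], 0.92)]
top knob_pointer [([535, 67, 90], 0.58)]
scene power_unit [([597, 6, 4], 0.61)]
scene cover_front [([572, -67, 86], 0.88)]
scene cover_hinge [([624, -42, 78], 0.64)]
scene knob_pointer [([535, 68, 89], 0.75)]
```

View pics/top0.png

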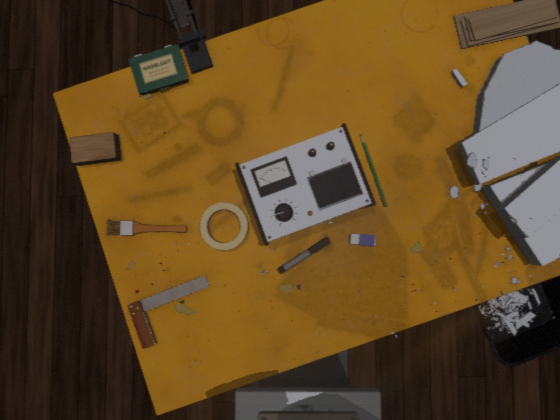

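View pics/scene0.png

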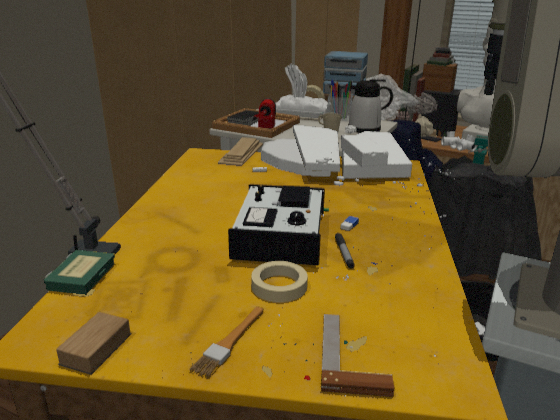

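The top view shows the unit at (305,183), turned about 17°, with the black cover at (335,187). The knob is at (283,212), and the marker, eraser and pencil lie to the front and right. The scene view agrees. Next I'll measure the yaw and cover pose.

```bash
cat > h.py <<'E'
import numpy as np, cv2
from scipy.spatial.transform import Rotation as Ro
from bench import sense, eyes, models
def world(c,uv,z):
    "pixel -> world on plane z (fixed cameras)"
    k=eyes.get_calibration(c); K,R,t=map(np.array,(k['intrinsics'],k['R'],k['t'])); 
    d=R.T@np.linalg.inv(K)@[uv[0],uv[1],1]; o=-R.T@t
    return o+d*(z-o[2])/d[2]
E
python3 - <<'E'
from h import *
np.set_printoptions(precision=1,suppress=True)
p,d=eyes.snapshot('top')
for n,z in(('cover_front',85),('power_unit',72)):
    m=models.cut_out(n,'top')[0]['pixels'].astype(np.uint8)
    b=cv2.boxPoints(cv2.minAreaRect(cv2.findNonZero(m)))
    w=np.array([world('top',q,z) for q in b]); print(n,m.sum()); print(w, w.mean(0))
    for i in range(4):
        e=w[(i+1)%4]-w[i]; print(np.linalg.norm(e), np.degrees(np.arctan2(e[1],e[0])))
for n in('cover_front','cover_hinge'):
    for c in ('top','scene'):
        eyes.snapshot(c)
        r=models.place_of(n,c); print(c,n,r[0]['xyz'] if r else None)
print(eyes.get_calibration('wrist'))
E
```

```text
cover_front 1407
[[ 609.3    1.6   85. ]
 [ 640.7  -83.5   85. ]
 [ 579.4 -105.4   85. ]
 [ 548.2  -20.6   85. ]] [594.4 -52.   85. ]
90.65911298621285 -69.73979292389936
65.07564457180145 -160.31663602002774
90.32538081301314 110.22199566566862
65.0129016755974 19.97695127982497
power_unit 9719
[[ 640.   154.1   72. ]
 [ 724.8  -77.1   72. ]
 [ 556.9 -136.4   72. ]
 [ 473.3   92.6   72. ]] [598.7   8.3  72. ]
246.2502531926716 -69.84788563150774
178.1368748610839 -160.53165885913566
243.81920682080974 110.05063965150438
177.6926322530993 20.250645636414934
top cover_front [572.3, -61.6, 83.9]
scene cover_front [569.9, -65.8, 84.3]
top cover_hinge [623.9, -44.2, 77.3]
scene cover_hinge [620.7, -42.2, 78.2]
{'intrinsics': array([[325.2,   0. , 276. ],
       [  0. , 325.2, 214.5],
       [  0. ,   0. ,   1. ]]), 'mount': array([[  -0. ,   -0.9,   -0.3,   82.9],
       [   1. ,   -0. ,    0. ,    0.3],
       [  -0. ,   -0.3,    0.9, -143.3],
       [   0. ,    0. ,    0. ,    1. ]])}
```

Emit:
apply_moves([
  [0,0,0,0,0,0.0787],
  [40,-29,0,0,0,0],
  [45,-33,0,0,0,0],
  [45,-33,0,0,0,0],
  [45,-33,0,0,0,0],
], fingers=0)

```text
time: 1.68
tool_pos: [370.3, -364.4, 231.5]
tcp_rot: [180.0, -0.0, 20.0]
ft_force: [0.9, 0.2, 0.3]
finger_gap: -0.1
grip_force: 0.0
```

Emit:
apply_moves([
  [45,-33,0,0,0,0],
  [45,-33,10,0,0,0],
  [45,-33,10,0,0,0],
  [45,-33,10,0,0,0],
  [45,-33,10,0,0,0],
])

```text
time: 2.3
tool_pos: [525.5, -132.2, 191.3]
tcp_rot: [180.0, -0.0, 20.0]
ft_force: [0.8, 0.5, -0.1]
finger_gap: -0.1
grip_force: 0.0
```

Emit:
apply_moves([
  [40,-33,10,0,0,0],
  [30,-19,10,0,0,0],
  [0,0,0,0,0,0],
  [0,0,0,0,0,0],
  [0,0,0,0,0,0],
])

```text
time: 2.92
tool_pos: [572.4, -62.1, 171.8]
tcp_rot: [180.0, -0.0, 19.9]
ft_force: [0.3, 0.5, 0.1]
finger_gap: 0.0
grip_force: 0.0
```

```bash
cat >> h.py <<'E'
def rep(tgt):
    s=sense(); R=Ro.from_euler('xyz',s['tcp_rot'],degrees=True)
    print('t',round(s['time'],2),'tcp',np.round(s['tool_pos'],1),np.round(s['tcp_rot'],1),'F',np.round(s['ft_force'],1),'gap',round(s['finger_gap'],1),'need',np.round(R.inv().apply(np.array(tgt)-s['tool_pos']),1))
def wr(name):
    p,d=eyes.snapshot('wrist'); cv2.imwrite(f'pics/{name}.png',p[:,:,::-1])
E
python3 - <<'E'
from h import *
rep([573,-60.5,85])
wr('w1')
for n in('cover_front','cover_hinge','knob_pointer','power_unit'):
    r=models.place_of(n,'wrist'); print(n,[(np.round(q['xyz'],1),round(q['confidence'],2)) for q in r[:2]])
E
```

```text
t 2.92 tcp [572.4 -62.1 171.8] [180.   -0.   19.9] F [0.3 0.5 0.1] gap 0.0 need [ 1.1 -1.3 86.8]
cover_front [(array([572.3, -60.2,  86. ]), 0.88)]
cover_hinge [(array([623.1, -40.9,  74.5]), 0.9)]
knob_pointer [(array([531.5,  66.1,  87.2]), 0.58)]
power_unit [(array([596.9,   4.2,   0. ]), 0.78)]
```

View pics/w1.png

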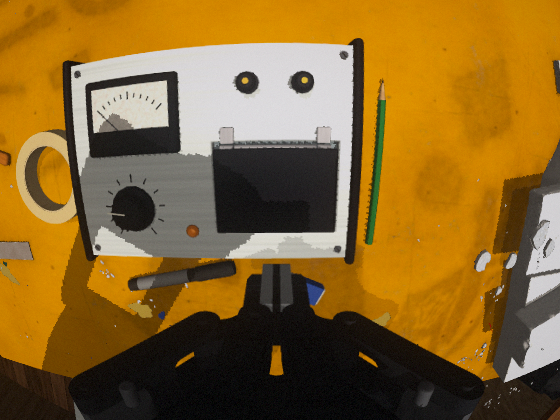

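The wrist view shows the cover spanning columns 213–338 and rows 145–232. The closed fingertips at (275,285) are centred on it, and the networks agree with my estimate. I'll press the cover now.

Emit:
apply_moves([
  [1,-1,40,0,0,0],
  [0,0,30,0,0,0],
  [0,0,10,0,0,0],
  [0,0,4,0,0,0],
  [0,0,0,0,0,0],
])

```text
time: 3.8
tool_pos: [574.0, -59.9, 88.4]
tcp_rot: [180.0, -0.1, 20.0]
ft_force: [0.4, -0.2, 0.3]
finger_gap: 0.0
grip_force: 0.0
```

Emit:
apply_moves([
  [0,0,3,0,0,0],
  [0,0,2,0,0,0],
  [0,0,2,0,0,0],
  [0,0,0,0,0,0],
  [0,0,0,0,0,0],
])

```text
time: 4.42
tool_pos: [573.4, -59.8, 80.5]
tcp_rot: [180.0, -0.0, 20.0]
ft_force: [0.2, -1.0, 3.0]
finger_gap: 0.3
grip_force: 1.2
```

Emit:
apply_moves([
  [0,0,1,0,0,0],
  [0,0,1,0,0,0],
  [0,0,0.5,0,0,0],
  [0,0,0,0,0,0],
  [0,0,0,0,0,0],
])

```text
time: 5.05
tool_pos: [573.5, -59.9, 79.2]
tcp_rot: [180.0, -0.0, 20.0]
ft_force: [-5.0, -1.0, 12.3]
finger_gap: 0.2
grip_force: 6.7
```

Emit:
apply_moves([
  [0,0,-10,0,0,0],
  [-10,0,-30,0,0,0],
  [-10,0,-40,0,0,0],
  [-5,0,-30,0,0,0],
  [0,0,0,0,0,0],
])

```text
time: 5.68
tool_pos: [551.1, -68.4, 190.9]
tcp_rot: [179.9, -0.2, 20.0]
ft_force: [-0.9, -0.5, 0.5]
finger_gap: -0.0
grip_force: 0.0
```

```bash
python3 - <<'E'
from h import *
rep([575.8,-44.3,76.5])
wr('w2')
for n in('breaker_top','cover_front','cover_hinge','power_unit'):
    r=models.place_of(n,'wrist'); print(n,[(np.round(q['xyz'],1),round(q['confidence'],2)) for q in r[:2]])
eyes.snapshot('top'); r=models.place_of('breaker_top','top'); print([(np.round(q['xyz'],1),round(q['confidence'],2)) for q in r[:2]])
E
```

```text
t 5.67 tcp [551.1 -68.4 190.9] [179.9  -0.2  20. ] F [-0.9 -0.5  0.5] gap -0.0 need [ 31.  -14.5 114.5]
breaker_top []
cover_front [(array([599.9, -52.6, 122. ]), 0.68)]
cover_hinge [(array([624.4, -41.5,  74.3]), 0.58)]
power_unit [(array([5.953e+02, 2.800e+00, 2.000e-01]), 0.97)]
[(array([576.8, -47.4,  77.8]), 0.58)]
```

View pics/w2.png

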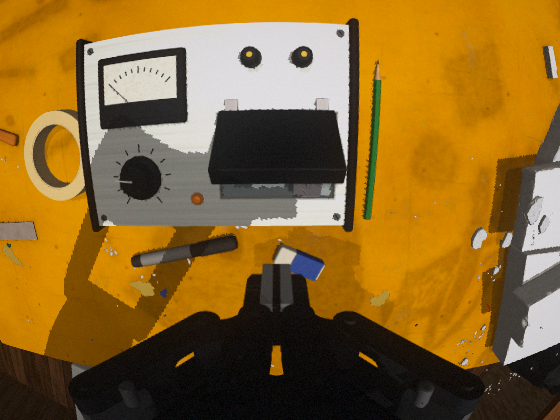

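The cover has sprung open: its lip is at rows 110–185, and the recess shows below at (275,190). I'll check the opening angle and see the breaker in an upscaled top crop.

```bash
python3 - <<'E'
from h import *
ims=[]
for c in('wrist','scene','top'):
    p,d=eyes.snapshot(c)
    for n in('cover_front','breaker_top','cover_hinge'):
        r=models.place_of(n,c); print(c,n,[(np.round(q['xyz'],1),round(q['confidence'],2)) for q in r[:2]])
    if c=='top': a=p[155:225,290:390]
    if c=='scene': b=p[170:240,230:330]
cv2.imwrite('pics/c3.png',cv2.resize(np.vstack([a,b])[:,:,::-1],None,fx=4,fy=4,interpolation=cv2.INTER_CUBIC))
E
```

```text
wrist cover_front [(array([580.3, -46. ,  72. ]), 0.71), (array([597.3,   1.4,  -1.4]), 0.63)]
wrist breaker_top [(array([580.1, -49.5,  73.1]), 0.55)]
wrist cover_hinge [(array([624.2, -42. ,  77.7]), 0.88), (array([ 481.5, -123.4,   -2.4]), 0.5)]
scene cover_front [(array([608.7, -51.1, 126.8]), 0.75)]
scene breaker_top []
scene cover_hinge [(array([621.1, -43.5,  81.2]), 0.6), (array([576. , -47.2,  81.9]), 0.39)]
top cover_front [(array([608.5, -45. , 124.7]), 0.77)]
top breaker_top [(array([575.3, -48.4,  76.6]), 0.41)]
top cover_hinge [(array([605.5, -48. , 122.5]), 0.69), (array([625.6, -44.4,  74.9]), 0.64)]
```

View pics/c3.png

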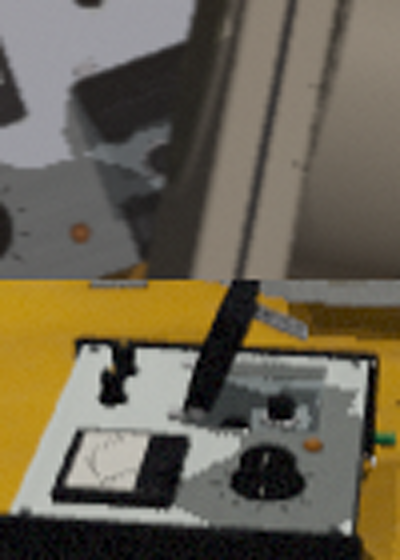

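The scene crop shows the cover fully open and two dark discs in the recess, at scene pixels (300,201) and about (289,205). The top crop shows one at (330,195). I'll project these to tell the button from the fuse cap.

```bash
python3 - <<'E'
from h import *
for c,q,z in(('scene',(300.2,200.7),77),('scene',(288.7,205),73),('top',(330,194.5),77)):
    w=world(c,q,z); v=w[:2]-[622.5,-42]; t=np.radians(20)
    print(c,np.round(w,1),'fwd',round(-(v@[np.cos(t),np.sin(t)]),1),'left',round(v@[-np.sin(t),np.cos(t)],1))
k=eyes.get_calibration('scene');K,R,t=map(np.array,(k['intrinsics'],k['R'],k['t']))
for P in([575.8,-44.3,76.5],[566,-71.5,74]):
    u=K@(R@np.array(P)+t); print(u[:2]/u[2])
E
```

```text
scene [570.8 -34.6  77. ] fwd 46.1 left 24.7
scene [586.9  -9.7  73. ] fwd 22.4 left 42.5
top [575.1 -43.7  77. ] fwd 45.1 left 14.6
[299.98086282 198.920679  ]
[308.90741936 196.52312097]
```

Emit:
apply_moves([
  [28.5,-14,0,0,0,0],
  [0,0,40,0,0,0],
  [0,0,40,0,0,0],
  [0,0,20,0,0,0],
  [0,0,6,0,0,0],
])

```text
time: 7.25
tool_pos: [570.9, -45.3, 80.7]
tcp_rot: [-179.9, 0.1, 20.0]
ft_force: [0.0, 0.2, 0.4]
finger_gap: -0.1
grip_force: 0.0
```

Emit:
apply_moves([
  [0,0,2,0,0,0],
  [0,0,2,0,0,0],
  [0,0,1,0,0,0],
  [0,0,1,0,0,0],
  [0,0,0,0,0,0],
])

```text
time: 7.88
tool_pos: [572.1, -45.4, 76.3]
tcp_rot: [180.0, -0.1, 20.0]
ft_force: [0.7, 0.2, 2.9]
finger_gap: 0.0
grip_force: 1.1
```

Emit:
apply_moves([
  [0,0,1,0,0,0],
  [0,0,1,0,0,0],
  [0,0,1,0,0,0],
  [0,0,0,0,0,0],
  [0,0,0,0,0,0],
])

```text
time: 8.5
tool_pos: [571.5, -45.3, 72.6]
tcp_rot: [-180.0, 0.0, 20.0]
ft_force: [0.4, 0.4, -0.1]
finger_gap: 0.1
grip_force: 0.0
```

Emit:
apply_moves([
  [0,0,1,0,0,0],
  [0,0,1,0,0,0],
  [0,0,0,0,0,0],
  [0,0,0,0,0,0],
  [0,0,0,0,0,0],
])

```text
time: 9.12
tool_pos: [571.8, -45.4, 71.5]
tcp_rot: [180.0, -0.0, 20.0]
ft_force: [-2.3, -0.9, 6.2]
finger_gap: -0.4
grip_force: 3.0
```

The force rose to 3 N, dropped to 0, then hit a firm stop at 71.5 mm, so the button snapped in. I'll retract and check.

Emit:
apply_moves([
  [0,0,-15,0,0,0],
  [0,0,-45,0,0,0],
  [-20,0,-50,0,0,0],
  [-50,0,-10,0,0,0],
  [0,0,0,0,0,0],
])

```text
time: 9.75
tool_pos: [504.7, -70.1, 193.0]
tcp_rot: [179.9, -0.1, 19.9]
ft_force: [0.2, 0.4, -0.7]
finger_gap: 0.1
grip_force: 0.0
```

```bash
python3 - <<'E'
from h import *
rep([622,-42.5,145])
ims=[]
for c in('scene','wrist'):
    p,d=eyes.snapshot(c)
    for n in('cover_front','breaker_top','cover_hinge','power_unit'):
        r=models.place_of(n,c); print(c,n,[(np.round(q['xyz'],1),round(q['confidence'],2)) for q in r[:2]])
    ims.append(p[170:240,230:330] if c=='scene' else p[70:210,200:400])
ims=[cv2.resize(i,(560,392),interpolation=cv2.INTER_CUBIC)[:300 if k==0 else 392] for k,i in enumerate(ims)]
cv2.imwrite('pics/c4.png',cv2.resize(np.vstack(ims),None,fx=.85,fy=.85)[:,:,::-1])
E
```

```text
t 9.75 tcp [504.7 -70.1 193. ] [ 1.799e+02 -1.000e-01  1.990e+01] F [ 0.2  0.4 -0.7] gap 0.1 need [119.6  13.9  48.3]
scene cover_front [(array([607.4, -52.2, 126.9]), 0.69)]
scene breaker_top [(array([572.2, -49.9,  74.8]), 0.55)]
scene cover_hinge [(array([625.9, -40.3,  76.4]), 0.59)]
scene power_unit [(array([ 5.954e+02,  6.800e+00, -1.000e-01]), 0.56)]
wrist cover_front [(array([611.6, -47.5, 127.2]), 0.9)]
wrist breaker_top [(array([577.6, -46. ,  68.6]), 0.67)]
wrist cover_hinge [(array([624.5, -42.7,  74. ]), 0.81), (array([595.6,   5. ,  -2.7]), 0.46)]
wrist power_unit [(array([ 482.2, -125. ,   -0.8]), 0.74), (array([595.4,   2.2,  -0.7]), 0.64)]
```

View pics/c4.png

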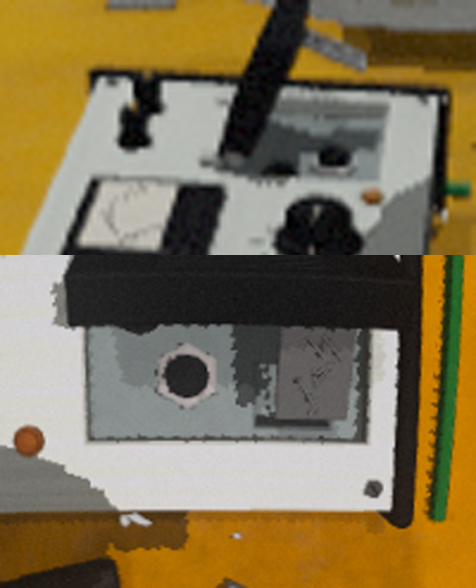

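The scene crop shows the cover still open. The wrist crop shows the black button sitting low in its hex nut at crop (187,375), with an estimated height of about 69 versus 77 before. I'll go behind the cover and swing it shut.

Emit:
apply_moves([
  [42,5,-5,0,0,0],
  [42,5,0,0,0,0],
  [41,4,0,0,0,0],
  [0,0,30,0,0,0],
  [0,0,0,0,0,0],
])

```text
time: 10.88
tool_pos: [626.3, -39.1, 162.1]
tcp_rot: [-179.8, 0.3, 20.0]
ft_force: [-0.8, 0.2, 0.5]
finger_gap: 0.2
grip_force: 0.0
```

```bash
python3 - <<'E'
from h import *
rep([627.2,-40.3,128])
E
```

```text
t 10.88 tcp [626.3 -39.1 162.1] [-179.8    0.3   20. ] F [-0.8  0.2  0.5] gap 0.2 need [ 0.7  1.6 34.1]
```

Emit:
apply_moves([
  [0,1,25,0,0,0],
  [0,0,9,0,0,0],
  [-5,0,1,0,0,0],
  [-8,0,3,0,0,0],
  [0,0,0,0,0,0],
])

```text
time: 11.5
tool_pos: [616.2, -45.5, 128.7]
tcp_rot: [180.0, -0.1, 20.0]
ft_force: [0.3, -0.6, 0.8]
finger_gap: 0.1
grip_force: 0.3
```

Emit:
apply_moves([
  [-8,0,3,0,0,0],
  [-6,0,4,0,0,0],
  [-5,0,5,0,0,0],
  [-6,0,6,0,0,0],
  [-5,0,5,0,0,0],
])

```text
time: 12.12
tool_pos: [587.7, -55.4, 104.2]
tcp_rot: [-180.0, -0.0, 20.0]
ft_force: [2.6, 0.3, 0.1]
finger_gap: -0.3
grip_force: 0.9
```

Emit:
apply_moves([
  [-4,0,6,0,0,0],
  [-5,0,6,0,0,0],
  [-5,0,6,0,0,0],
  [0,0,2,0,0,0],
  [0,0,2,0,0,0],
])

```text
time: 12.75
tool_pos: [574.4, -60.3, 82.5]
tcp_rot: [-180.0, 0.1, 20.0]
ft_force: [-1.9, -0.9, 3.0]
finger_gap: -0.1
grip_force: 1.7
```

Emit:
apply_moves([
  [0,0,1,0,0,0],
  [0,0,1,0,0,0],
  [0,0,1,0,0,0],
  [0,0,0,0,0,0],
  [0,0,0,0,0,0],
])

```text
time: 13.38
tool_pos: [574.9, -60.2, 79.9]
tcp_rot: [180.0, 0.0, 20.0]
ft_force: [-3.9, -1.0, 3.9]
finger_gap: 0.1
grip_force: 2.6
```

Emit:
apply_moves([
  [0,0,1,0,0,0],
  [0,0,1,0,0,0],
  [0,0,0,0,0,0],
  [0,0,0,0,0,0],
  [0,0,0,0,0,0],
])

```text
time: 14.0
tool_pos: [575.0, -60.2, 79.2]
tcp_rot: [180.0, -0.0, 20.0]
ft_force: [-10.2, -0.4, 14.6]
finger_gap: -0.3
grip_force: 8.0
```

Firm stop reached (14.6 N). I'll release straight up and check.

Emit:
apply_moves([
  [0,0,-5,0,0,0],
  [0,0,-10,0,0,0],
  [0,0,-30,0,0,0],
  [-20,0,-40,0,0,0],
  [-20,0,-20,0,0,0],
])

```text
time: 14.62
tool_pos: [538.3, -74.0, 185.7]
tcp_rot: [179.9, -0.2, 20.0]
ft_force: [0.7, -0.0, -0.1]
finger_gap: -0.0
grip_force: 0.0
```

Emit:
apply_moves([
  [0,0,0,0,0,0],
  [0,0,0,0,0,0],
  [0,0,0,0,0,0],
  [0,0,0,0,0,0],
  [0,0,0,0,0,0],
])

```text
time: 15.25
tool_pos: [537.2, -73.6, 182.1]
tcp_rot: [-180.0, 0.1, 20.0]
ft_force: [-0.5, -0.5, -0.2]
finger_gap: 0.3
grip_force: 0.0
```

```bash
python3 - <<'E'
from h import *
rep([573,-60,85])
wr('w5')
for n in('cover_front','cover_hinge','power_unit','knob_pointer'):
    r=models.place_of(n,'wrist'); print(n,[(np.round(q['xyz'],1),round(q['confidence'],2)) for q in r[:2]])
E
```

```text
t 15.25 tcp [537.2 -73.6 182.1] [-1.8e+02  1.0e-01  2.0e+01] F [-0.5 -0.5 -0.2] gap 0.3 need [38.4 -0.5 97.1]
cover_front [(array([444. ,  10. ,  -1.4]), 0.73), (array([572. , -58.5,  85.9]), 0.71)]
cover_hinge [(array([624.6, -42.1,  75.5]), 0.88)]
power_unit [(array([598.9,   6.5,  -0.8]), 0.67), (array([623.9, -43.3,  74.6]), 0.32)]
knob_pointer [(array([531.5,  65.2,  91.6]), 0.8)]
```

View pics/w5.png

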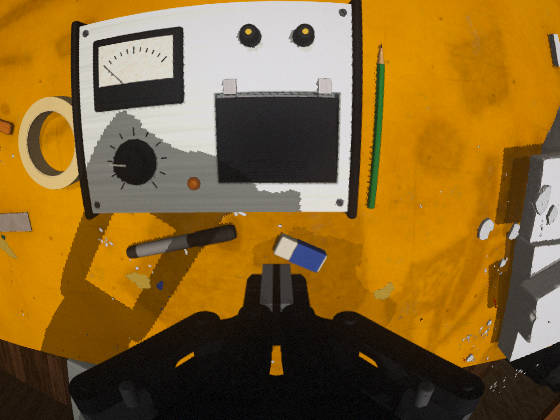

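The cover is shut flat (columns 216–339, rows 95–183), and the unit, knob and loose items are where they were. I'm handing the job in.

```bash
python3 -c "
from bench import job; print(job.hand_in())"
```

```text
the job is handed in; nothing more can be done
None
```

The breaker button is pushed in and the cover is latched shut again, with the unit, the knob and the things around it left in place; the job is handed in, but no verdict was shown.

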